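# Change the bagging station over to the short pouches

## Robot

A 6-joint arm with a two-finger parallel gripper is mounted at the origin on the work surface. World frame = base frame: x ahead of the robot, y to its left, z up, the work surface at z = 0. Lengths are in m, angles in rad, forces in N, time in s.
With the tool pointing down it reaches from about 0.4 to 0.825 m from the base axis. Payload 7 kg.
Tool frame: the origin (TCP) lies midway between the tips of the shut fingers; the grasp point (between the pads) lies hold_point_z behind it (hold_point_z is the distance from the TCP to the grasp point, in m); z points along the fingers, y is the line along which they close (so a half turn about z gives the same grasp; the last joint's range is limited). The gripper opens to 88 mm and grips with 3 to 60 N. Pads are 19 mm wide; open, the fingers measure 130 mm over their backs; the gripper's body (78 mm by 193 mm) begins 47 mm behind the grasp point.
Start: joints at [1.539, 0.359, 0.012, 0, -1.224, -0.288], TCP at [0.212, 0.641, 0.227] pointing down, gripper open.
Joint ranges: [-3.07, 3.07], [-1.43, 2.12], [-1.02, 1.25], [-3.03, 1.67], [-3.05, -0], [-3.03, 3.03]. Speed limits (rad/s): [2.39, 2.39, 3.01, 3.14, 3.14, 3.14].

## Interface

Orientations are given as [roll, pitch, yaw] about the fixed x, y, z axes, in that order (R = Rz(yaw) Ry(pitch) Rx(roll)).
In Python, from station import * gives the robot as it stands.
- The arm moves only by the tool apply_moves, never from a script. Its argument "steps" is a list of rows, each an object with "translation": the shift along the world's x, y, z scaled (see below), a list of three; "rotation": the turn, a rotation vector about the world's x, y, z scaled (see below), a list of three. A call has exactly 10 rows; each row is the pose to reach, as a shift and turn from the pose commanded when the call began; what a row does not reach only later rows make up. The controller multiplies each number of a shift by 250 mm and each number of a turn by 30 degrees. A row lasts 1/12 s, in which the tool goes at most 41.7 mm and 7.16 degrees, less where a joint would pass 70% of its speed; a pose out of reach is approached as far as the arm can. A call with a number of a shift or a turn outside -1 to 1 is refused whole. A call with a gripper value outside its range is refused whole. "jaw" is the closure, from -1 (fully open) to 1 (shut), so that 0 is half open, set as the call begins (left out, the last holds). The fingers move at their own pace and stop on an object; "newtons" is the grip in N (left out, the last holds). Time passes only in rows, so rows that repeat a pose let the fingers close, or fill a call up. It gives the time, the measured TCP pose, the force, the opening and the grip force at its end, in the units of the state.
- get_state(): the state, without advancing time (a new reading comes with each control period).
- grab_frame(name): name is "side" or "top"; returns the picture (400x640x3 uint8, blue, green, red); there is no depth.
- camera_model(name): a dict with "fx", "fy", "cx", "cy" (pixels), "xyz" and "rotation" of the camera in the world. Camera axes: x right, y down, z forward; pixel columns grow to the right and rows downward; lengths in m; the calibration is good to about 2 mm. A picture is of the moment at which its call begins. camera_model takes no time and is no camera call.
- job_done(): hands the job in; it is judged then, once.
The state is a dict: "t": time; "q": joint angles; "qd": joint speeds; "joint_efforts": joint torques, N m; "eef_pos": TCP position; "ee_rot": TCP orientation; "force": force on the tool from outside, world axes, zero at the start; "moment": the same for the moment, N m; "width": finger opening in m; "gripper_force": force on a finger pad.
Only numpy, scipy, OpenCV 4.12 (cv2) and the standard library are available. Lean on these libraries where they do the work, as an engineer would, in place of code of your own. Each camera call takes 0.05 s, during which the arm holds its last target. There are 200 camera calls.

## Task

Change this bagging station over to the short pouches: take the drip pot out from under the funnel and stand it upright on the sheet pan, then squeeze the orange button on the head of the funnel stand, lower the funnel by exactly one hole and let the button spring back so that the tube is locked there. Also turn the sealer's dial back to 3, and leave everything else standing where it is.

Things in the scene. Friction and masses are not known exactly. Their poses are not given: they have to be found in the camera images.
- stand: Pouch-filling stand, bolted down: steel foot 150 (x) x 215 (y) x 6 mm, origin at the middle of its underside. At y +60 mm a fixed 25 mm box tube, top 152 mm high, with four 8 mm holes 30 mm apart down its +x face; in it slides a 19 mm tube with a black head. An arm from the head carries the funnel, axis at y -60 mm.
- head_mid (a point): Centre of the black head on the sliding tube: 36 mm (x) by 36 mm (y) by 38 mm high, 263 mm above the table in the top hole. x points out through the orange button, y away from the funnel, z up. Nothing stands above the head. The arm to the funnel (8 mm thick, 16 mm wide) leaves it along -y, 8 mm below this point; the funnel's axis is 120 mm away.
- button_face (a point): Outer face of the orange spring button in the head's +x side, 24 mm wide, 26 mm high, 28 mm from head_mid (10 mm proud of the head) when out. Pressed straight in 6 to 7 mm (4 N at first, 8 N at the stop) it pulls the lock pin, 135 mm below on the same leaf spring, out of its hole. To hold it in, squeeze button and head's back face together (46 mm apart, 39 mm when pressed).
- button (a joint): How far the button is pressed in, in m: 0 fully out (the pin is in a hole), about 0.0055 when let go with the pin resting on the tube wall between two holes, 0.007 fully pressed. The pin is clear of the hole from 0.006.
- funnel_tube (a joint): How far the sliding tube has been lowered, in m: about 0.001 at the start (locked in the top hole), 0.031 locked in the next hole, then 0.061 and 0.091. While the button is pressed only the hand carries the tube (0.7 kg). Let go between two holes, it sinks by itself at about 0.1 m/s until the pin springs into the next hole below.
- spout_end (a point): Centre of the lower end of the funnel's spout, 41 mm wide there, 125 mm above the table in the top hole (19 mm over the pot's rim). The funnel is steel, 134 mm high, 100 mm wide at its rim, the spout being its lower 70 mm.
- pot_mid (a point): Centre of the drip pot (on its axis, half-way up): a steel pot 84 mm wide and 100 mm high that stands on the stand's 6 mm foot under the spout, 0.18 to 0.33 kg. Its handle points along its -x axis. One hole lower the spout reaches into the pot and traps it.
- pot_grip (a point): Place to grip the pot's straight black handle: on the handle's centre line, 115 mm from the pot's axis and 85 mm above the pot's underside. The handle is 16 mm wide, 14 mm thick, and runs along x from 60 mm to 174 mm from the pot's axis.
- tray_mid (a point): Centre of the inner floor of the aluminium sheet pan, 4 mm above the table; the pan is 280 mm (x) by 200 mm (y), with a rim 25 mm high and walls 4 mm thick. It lies fast on the table, left or right of the stand. A tub stands at its +x end; the -x half is free.
- sealer: Blue impulse bag sealer, bolted down, left or right of the stand: a box 380 (x) x 150 (y) mm, deck 65 mm high; origin at the middle of its underside. A raised arm 28 mm wide runs along x at y -45 mm, its top from about 105 mm high at the +x end to 215 mm at its black handle at the -x end. The dial is on the deck at x +50, y +38 mm.
- dial_grip (a point): The sealer's dial: a point on its upright axis, 22 mm above the deck (87 mm above the table). Grip the black bar across it: 44 mm long along this frame's x (white pointer at +x), 14 mm wide, from 7 to 33 mm above the deck; under it a round skirt 48 mm wide, 9 mm high. The sealer's raised arm is 69 mm from the axis.
- dial (a joint): Angle of the dial, in rad, growing clockwise seen from above: it clicks at eight places 0.4 rad apart, 1 at 0, 2 at 0.4, 3 at 0.8 and so on to 8 at 2.8. Eight dots round the dial, growing from 1 to 8, mark them; dot 3 is ringed in red. It takes about 0.1 N m to pass a click.
- red_bottle_mid (a point): Bystander: red squeeze bottle, 56 mm wide, 192 mm high, nearer the robot than the stand; centre.
- yellow_bottle_mid (a point): Bystander: yellow squeeze bottle, 56 mm wide, 192 mm high; centre.
- shaker_mid (a point): Bystander: aluminium shaker, 68 mm wide, 108 mm high; centre.
- tub_mid (a point): Bystander: white open tub, 90 mm wide, 55 mm high, standing in the sheet pan at its +x end; centre.
- dredger_mid (a point): Bystander: green spice dredger, 62 mm wide, 118 mm high, nearer the robot than the stand; centre.

How it is judged:
By the outcome, as a careful person would: the job done as asked, in the order asked, and still so for the second after the job is handed in, with the robot touching nothing.
It also fails if it takes over 64 s, if anything falls off the work surface, if the arm or the gripper's body presses on something with over 40 N, if the wrist force passes 120 N, or if a joint passes its speed limit or range.

## Working session

There is one attempt and no reset: what is moved stays moved. The work goes in short steps, Python scripts to look and compute and a tool call to move; the robot and the scene stay as the last step left them, time stands still between calls to the robot, and variables do not carry over. Pictures are saved under pics/ and viewed, at most 10 in all, crops included, and the job is handed in when it is done.

Besides the shell and the picture viewer there is one more tool, called after "Emit:" as a command line: name --argument value ..., lists and objects as JSON in quotes. apply_moves: Moves the arm, as the interface text tells. Shifts and turns lie within -1 to 1; 1 stands for 250 mm of shift or 30 degrees of turn. Its arguments: {"type":"object","properties":{"steps":{"type":"array"},"jaw":{"type":"number"},"newtons":{"type":"number"}},"required":["steps"]}

```bash
mkdir -p pics; ls
python3 - <<'E'
from station import *
import cv2
s=get_state();print({k:s[k] for k in('t','eef_pos','ee_rot','width','force')})
for n in('side','top'):
    cv2.imwrite(f'pics/{n}0.png',grab_frame(n));c=camera_model(n);print(n,c)
try: print(hold_point_z)
except Exception as e: print(e)
E
```

```text
pics
{'t': 0.0, 'eef_pos': array([0.21207548, 0.64030892, 0.22562348]), 'ee_rot': array([ 3.13993637e+00, -1.72866353e-04, -3.19854669e-01]), 'width': 0.08790965857309466, 'force': array([ 0.43640233,  0.15508927, -0.32400148])}
side {'fx': 441.0841624792784, 'fy': 441.0841624792784, 'cx': 316.5163189979577, 'cy': 196.27071050293543, 'xyz': array([0.46300336, 0.92437389, 0.79531636]), 'rotation': array([-2.16968966e+00,  9.46200972e-04, -3.03779130e+00])}
top {'fx': 501.0907528556831, 'fy': 501.0907528556831, 'cx': 323.41431917365406, 'cy': 198.01496275325735, 'xyz': array([ 4.44704851e-01, -3.99343077e-04,  1.42384252e+00]), 'rotation': array([-3.03197512,  0.01641879, -1.56237758])}
0.0188
```

View pics/side0.png

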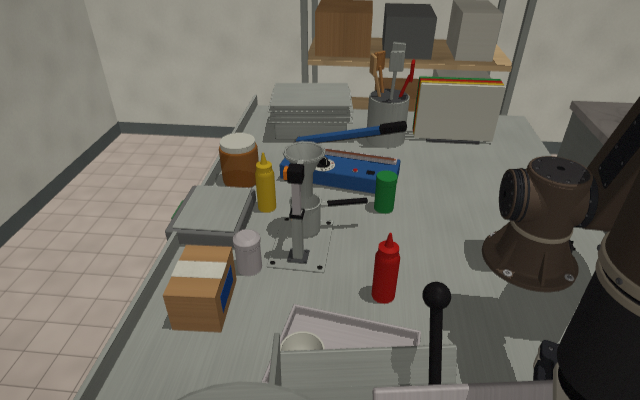

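View pics/top0.png

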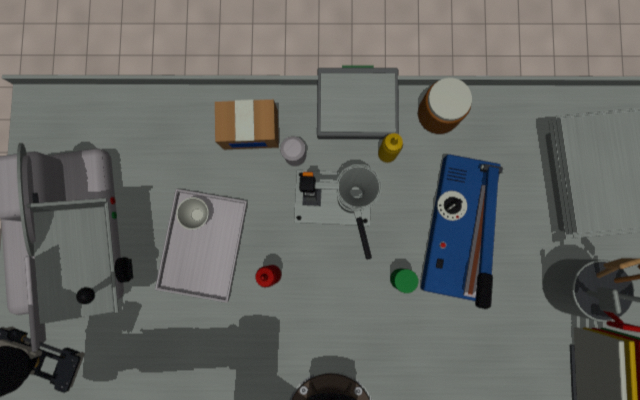

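The side view shows the stand at (300,210), with the orange button facing away from the robot and the pot's handle pointing toward it. The sealer is behind it, to the robot's right. The top view shows the head at (308,184), handle (357..370, 215..257), pan (202,245), tub (193,212), sealer (462,228) and dial (452,205).

```bash
cat > h.py <<'E'
import numpy as np,cv2
from station import *
from scipy.spatial.transform import Rotation as R
def rot(c):
    r=np.array(c['rotation']); return r if r.shape==(3,3) else R.from_euler('xyz',r).as_matrix()
def ray(n,u,v):
    c=camera_model(n); return np.array(c['xyz']),rot(c)@np.array([(u-c['cx'])/c['fx'],(v-c['cy'])/c['fy'],1])
def px(n,u,v,z):
    o,d=ray(n,u,v); return o+d*(z-o[2])/d[2]
def proj(n,p):
    c=camera_model(n); q=rot(c).T@(np.array(p)-c['xyz']); return q[0]/q[2]*c['fx']+c['cx'],q[1]/q[2]*c['fy']+c['cy']
def tri(u1,u2):
    (a,d),(b,e)=ray('top',*u1),ray('side',*u2)
    s=np.linalg.lstsq(np.c_[d,-e],b-a,rcond=None)[0]; p,q=a+s[0]*d,b+s[1]*e
    return (p+q)/2,np.linalg.norm(p-q)
E
python3 - <<'E'
from h import *
t=cv2.imread('pics/top0.png');s=cv2.imread('pics/side0.png')
a=cv2.resize(t[150:270,285:415],None,fx=3,fy=3,interpolation=2)   #390x360
b=cv2.resize(t[180:230,425:480],None,fx=7,fy=7,interpolation=2)  #385x350
c=cv2.resize(s[135:275,250:410],None,fx=2.4,fy=2.4,interpolation=2)
W=np.zeros((600,800,3),np.uint8)
W[:360,:390]=a;W[:350,400:785]=b
c=cv2.resize(s[140:240,280:410],None,fx=2.3,fy=2.3);W[365:365+c.shape[0],:c.shape[1]]=c
c=cv2.resize(t[180:310,150:255],None,fx=1.8,fy=1.8);W[360:360+c.shape[0],400:400+c.shape[1]]=c
cv2.imwrite('pics/c1.png',W)
for n,im in(('top',t),('side',s)):
    hsv=cv2.cvtColor(im,cv2.COLOR_BGR2HSV)
    for nm,lo,hi in(('orange',(5,180,120),(17,255,255)),('red',(0,180,60),(4,255,255)),('green',(55,150,50),(75,255,255)),('yellow',(20,180,100),(30,255,255)),('black',(0,0,0),(180,255,38)),('blue',(100,140,60),(120,255,255))):
        k,l,st,ce=cv2.connectedComponentsWithStats(cv2.inRange(hsv,lo,hi))
        for i in range(1,k):
            if st[i,4]>25: print(n,nm,st[i],ce[i].round(1))
E
```

```text
top orange [303 172  10   4  37] [307.6 173.5]
top red [256 267  20  20 279] [265.2 276.8]
top red [622 324  18   8  77] [630.4 327.5]
top green [394 269  24  23 422] [405.5 280.4]
top yellow [385 134  17  17 209] [393.1 142.1]
top yellow [629 342   9  58 314] [632.9 370.5]
top black [437 157   9  42  69] [440.7 177.5]
top black [299 173  19  26 271] [307.5 185.1]
top black [ 32 193   7  10  54] [ 34.7 197.4]
top black [445 198  16  15 177] [452.6 204.6]
top black [421 209  16  80 140] [428.6 247.2]
top black [357 218  14  41 211] [363.4 237. ]
top black [115 257  18  26 396] [123.3 269.4]
top black [436 259   7   9  48] [439.2 263.1]
top black [594 263   6  11  48] [596.6 267.6]
top black [391 269  10  17  51] [393.6 275.4]
top black [615 269   8  10  45] [618.7 273.6]
top black [476 272  16  36 498] [483.6 290.1]
top black [575 278  15  15  97] [580.3 286.2]
top black [620 283  13  13  98] [627.4 290.4]
top black [ 76 288  19  16 232] [ 85.1 295.4]
top black [591 303  19  15 131] [597.6 310.4]
top black [  0 328  31  19 329] [ 14.1 336. ]
top black [601 328  39  12  80] [620.1 333.
[... 842 characters left out ...]
 10   5  34] [560.6 167.9]
side black [ 499  169   31   58 1078] [512.4 196.7]
side black [327 198  40   8 187] [346.9 201.4]
side black [290 208  15  11  63] [296.5 215. ]
side black [495 222  24  35 332] [505.3 240.1]
side black [569 240   6  13  43] [570.9 245.7]
side black [482 248  11  22  45] [485.8 258.6]
side black [538 254   7  31  75] [540.8 270.8]
side black [603 269  37  36 143] [621.6 289.6]
side black [ 534  271  106  129 8430] [595.8 350.2]
side black [ 423  282   28  102 1509] [435.7 325.5]
side blue [296 126  84  16 600] [341.5 134.7]
side blue [ 313  155   87   38 1718] [352.4 173.7]
side blue [280 159  10  19  78] [283.  166.1]
side blue [220 266  13  45 236] [226.2 288.1]
```

View pics/c1.png

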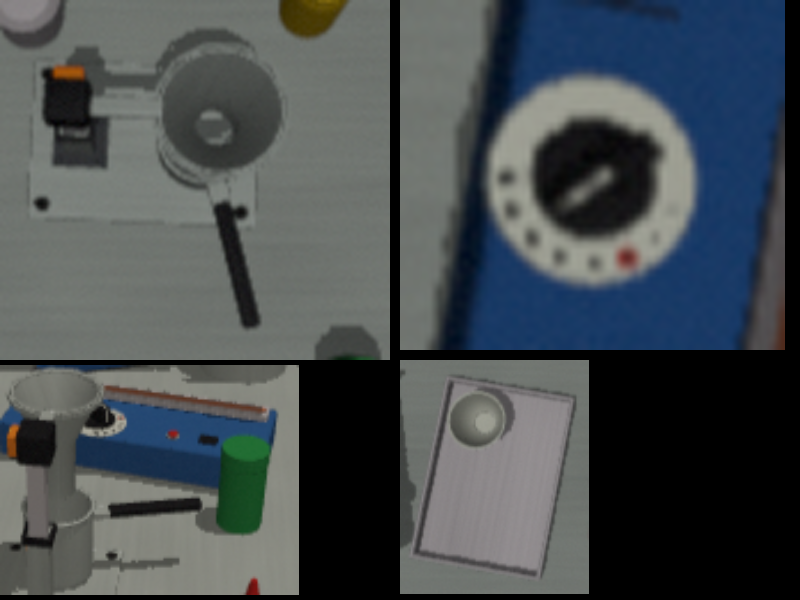

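The composite shows the dial centred at about (452.5,205.5) in the top view. Its pointer is toward the lower left, near dot 6, and red dot 3 is at (457.4,216.9). Foot corners are near (295,222) and (369,225), and the pan's four corners are clear.

Run:
```python
from h import *
np.set_printoptions(precision=4,suppress=True)
t=cv2.imread('pics/top0.png')
A=px('top',295,221.7,6e-3);B=px('top',369.3,224.7,6e-3);d=A-B;n=np.hypot(*d[:2]);y=d/n;x=np.array([y[1],-y[0],0]);o=(A+B)/2+x*.075
print('foot len',n,'yaw',np.degrees(np.arctan2(x[1],x[0])),'origin',o)
hm=o+y*.06;hm[2]=.263;print('head',hm,'proj',proj('top',hm),proj('side',hm))
for nm,p in(('btn',hm+x*.028),('pot',o-y*.06+[0,0,.05]),('spout',o-y*.06+[0,0,.119])):print(nm,p,proj('top',p),proj('side',p))
print('orange tri',tri((307.6,173.5),(284.8,172.6)))
hs=cv2.cvtColor(t,cv2.COLOR_BGR2HSV);m=cv2.inRange(hs,(0,0,0),(180,255,45))
k,l,st,ce=cv2.connectedComponentsWithStats(m)
i=l[237,363];v,u=np.nonzero(l==i)
P=np.array([px('top',a,b,.093)[:2] for a,b in zip(u,v)]);c=P.mean(0);w=np.linalg.svd(P-c)[2][0];pr=(P-c)@w
print('handle c',c,'dir',w,'deg',np.degrees(np.arctan2(w[1],w[0])),'ends',pr.min(),pr.max(),'tri',tri((363.4,237),(346.9,201.4)))
C=[px('top',*q,.025) for q in((176.1,189.4),(247.2,200.6),(227.8,300.6),(157.8,287.2))]
print('pan',np.array(C)[:,:2],np.mean(C,0),[np.linalg.norm(C[i]-C[(i+1)%4]) for i in range(4)])
# sealer
D=px('top',425+(592-400)/7,180+180/7,.067);r3=px('top',425+(627-400)/7,180+258/7,.067);print('dial disc',D,'dot3',r3,np.degrees(np.arctan2(*(r3-D)[1::-1])))
for nm,q,z in(('red',(265.2,276.8),.1),('green',(405.5,280.4),.11),('tub',(193,212),.05),('sealer c',(455,229),.065)):print(nm,px('top',*q,z))
```

```text
foot len 0.21043921004988927 yaw -1.8873491065337191 origin [ 0.604  -0.0034  0.006 ]
head [0.606  0.0565 0.263 ] proj (np.float64(307.81488760170896), np.float64(183.6183414395594)) (np.float64(294.248628993579), np.float64(172.50751813088516))
btn [0.6339 0.0556 0.263 ] (np.float64(308.34876292269195), np.float64(171.79928488209256)) (np.float64(282.42076655213657), np.float64(171.66719926221384))
pot [ 0.602  -0.0634  0.056 ] (np.float64(355.0284705766586), np.float64(195.71178719340625)) (np.float64(303.99433933456686), np.float64(213.59422360770986))
spout [ 0.602  -0.0634  0.125 ] (np.float64(356.25292822567764), np.float64(192.69726166380562)) (np.float64(303.5649046560963), np.float64(193.22908834391268))
orange tri (array([0.6291, 0.0573, 0.2619]), np.float64(0.0019550359387088627))
handle c [ 0.4879 -0.0841] dir [-0.9771 -0.2129] deg -167.70623350445737 ends -0.05279188866168499 0.05683123855554322 tri (array([ 0.4859, -0.0841,  0.092 ]), np.float64(0.0041892673922316525))
pan [[0.6202 0.4407]
 [0.5897 0.2383]
 [0.3124 0.285 ]
 [0.3469 0.4805]] [0.4673 0.3611 0.025 ] [np.float64(0.2046771081738894), np.float64(0.2812620503981495), np.float64(0.19859977858808672), np.float64(0.27617061464611686)]
dial disc [ 0.5752 -0.3265  0.067 ] dot3 [ 0.5451 -0.3394  0.067 ] -156.8996006015704
red [0.3817 0.1732 0.1   ]
green [ 0.3763 -0.1916  0.11  ]
tub [0.5545 0.3834 0.05  ]
sealer c [ 0.5123 -0.3327  0.065 ]
```

Run:
```python
from h import *
np.set_printoptions(precision=4,suppress=True)
print(tri((123.3,269.4),(435.7,295)),tri((85.1,295.4),(435.7,295)))
print(proj('top',get_state()['eef_pos']),proj('side',get_state()['eef_pos']))
for z in(0,.2,.4):print(px('top',85,295,z),px('top',123,269,z))
```

```text
(array([0.3726, 0.4635, 0.3207]), np.float64(0.0665646422643733)) (array([0.3524, 0.5136, 0.3704]), np.float64(0.0006956948493171193))
(np.float64(58.0754225686095), np.float64(350.5353776422618)) (np.float64(547.9372641592919), np.float64(465.8590838830047))
[0.3215 0.6947 0.    ] [0.3951 0.5905 0.    ]
[0.3388 0.597  0.2   ] [0.4021 0.5075 0.2   ]
[0.3561 0.4994 0.4   ] [0.4091 0.4245 0.4   ]
```

Emit:
apply_moves --steps '[{"translation": [0,-0.16,0.04],"rotation": [0,0,0]},{"translation": [0,-0.32,0.1],"rotation": [0,0,0]},{"translation": [0.05,-0.48,0.2],"rotation": [0,0,0]},{"translation": [0.1,-0.64,0.3],"rotation": [0,0,0.2]},{"translation": [0.15,-0.8,0.36],"rotation": [0,0,0.4]},{"translation": [0.2,-0.9,0.36],"rotation": [0,0,0.6]},{"translation": [0.3,-1,0.36],"rotation": [0,0,0.8]},{"translation": [0.44,-1,0.36],"rotation": [0,0,1]},{"translation": [0.58,-1,0.36],"rotation": [0,0,1]},{"translation": [0.7,-1,0.36],"rotation": [0,0,1]}]' --jaw -1

```text
t: 0.93
eef_pos: [0.3889, 0.3899, 0.3171]
ee_rot: [-3.141, -0.001, 0.204]
force: [-0.5, 1.4, 0.3]
width: 0.0876
gripper_force: 0.0
```

Emit:
apply_moves --steps '[{"translation": [0.03,-0.15,0],"rotation": [0,0,0]},{"translation": [0.06,-0.3,0],"rotation": [0,0,0]},{"translation": [0.09,-0.45,0],"rotation": [0,0,0]},{"translation": [0.12,-0.6,0],"rotation": [0,0,0]},{"translation": [0.16,-0.75,0],"rotation": [0,0,0]},{"translation": [0.2,-0.9,0],"rotation": [0,0,0]},{"translation": [0.22,-1,0],"rotation": [0,0,0]},{"translation": [0.22,-1,0],"rotation": [0,0,0]},{"translation": [0.22,-1,0],"rotation": [0,0,0]},{"translation": [0.22,-1,0],"rotation": [0,0,0]}]'

```text
t: 1.77
eef_pos: [0.4422, 0.1408, 0.3164]
ee_rot: [-3.141, 0.0, 0.203]
force: [0.9, -0.2, 1.0]
width: 0.0878
gripper_force: 0.0
```

Emit:
apply_moves --steps '[{"translation": [0.03,-0.15,0],"rotation": [0,0,0]},{"translation": [0.06,-0.3,0],"rotation": [0,0,0]},{"translation": [0.09,-0.45,0],"rotation": [0,0,0]},{"translation": [0.12,-0.6,0],"rotation": [0,0,0]},{"translation": [0.15,-0.75,0],"rotation": [0,0,0]},{"translation": [0.18,-0.896,0],"rotation": [0,0,0]},{"translation": [0.18,-0.896,-0.15],"rotation": [0,0,0.02]},{"translation": [0.18,-0.896,-0.3],"rotation": [0,0,0.02]},{"translation": [0.18,-0.896,-0.45],"rotation": [0,0,0.02]},{"translation": [0.18,-0.896,-0.45],"rotation": [0,0,0.02]}]'

```text
t: 2.6
eef_pos: [0.4829, -0.0827, 0.197]
ee_rot: [-3.139, 0.012, 0.214]
force: [-2.1, -0.2, -0.8]
width: 0.0876
gripper_force: 0.0
```

Emit:
apply_moves --steps '[{"translation": [0,0,-0.1],"rotation": [0,0,0]},{"translation": [0,0,-0.2],"rotation": [0,0,0]},{"translation": [0,0,-0.3],"rotation": [0,0,0]},{"translation": [0,0,-0.4],"rotation": [0,0,0]},{"translation": [0,0,-0.48],"rotation": [0,0,0]},{"translation": [0,0,-0.528],"rotation": [0,0,0]},{"translation": [0,0,-0.528],"rotation": [0,0,0]},{"translation": [0,0,-0.528],"rotation": [0,0,0]},{"translation": [0,0,-0.528],"rotation": [0,0,0]},{"translation": [0,0,-0.528],"rotation": [0,0,0]}]'

```text
t: 3.43
eef_pos: [0.4886, -0.0827, 0.0737]
ee_rot: [3.141, -0.003, 0.215]
force: [-0.2, 0.1, -1.0]
width: 0.0878
gripper_force: 0.0
```

Emit:
apply_moves --steps '[{"translation": [0,0,0],"rotation": [0,0,0]},{"translation": [0,0,0],"rotation": [0,0,0]},{"translation": [0,0,0],"rotation": [0,0,0]},{"translation": [0,0,0],"rotation": [0,0,0]},{"translation": [0,0,0],"rotation": [0,0,0]},{"translation": [0,0,0],"rotation": [0,0,0]},{"translation": [0,0,0],"rotation": [0,0,0]},{"translation": [0,0,0],"rotation": [0,0,0]},{"translation": [0,0,0],"rotation": [0,0,0]},{"translation": [0,0,0],"rotation": [0,0,0]}]' --jaw 1 --newtons 60

```text
t: 4.27
eef_pos: [0.4872, -0.0833, 0.072]
ee_rot: [3.142, 0.0, 0.214]
force: [-0.8, 0.3, -0.4]
width: 0.0264
gripper_force: 0.0
```

Run:
```python
from h import *
s=get_state();print(s['t'],s['eef_pos'],s['width'],s['gripper_force'],s['force'])
t=grab_frame('top');d=grab_frame('side')
cv2.imwrite('pics/g1.png',np.hstack([cv2.resize(t[140:290,270:420],(400,400)),cv2.resize(d[110:260,250:400],(400,400))]))
```

```text
4.2667 [ 0.48721184 -0.08325232  0.07201821] 0.026447082014182423 0.0 [-0.76611228  0.32443838 -0.37076474]
```

View pics/g1.png

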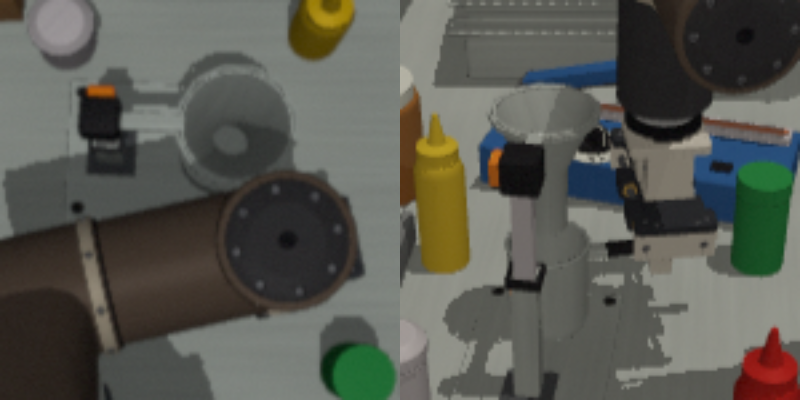

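The top view shows the wrist over the handle. The side view shows the gripper straddling the handle, with the jaws still closing.

Emit:
apply_moves --steps '[{"translation": [0,0,0],"rotation": [0,0,0]},{"translation": [0,0,0],"rotation": [0,0,0]},{"translation": [0,0,0],"rotation": [0,0,0]},{"translation": [0,0,0],"rotation": [0,0,0]},{"translation": [0,0,0],"rotation": [0,0,0]},{"translation": [0,0,0.01],"rotation": [0,0,0]},{"translation": [0,0,0.02],"rotation": [0,0,0]},{"translation": [0,0,0.03],"rotation": [0,0,0]},{"translation": [0,0,0.03],"rotation": [0,0,0]},{"translation": [0,0,0.03],"rotation": [0,0,0]}]'

```text
t: 5.2
eef_pos: [0.4872, -0.0832, 0.0797]
ee_rot: [-3.142, -0.0, 0.214]
force: [0.2, 0.1, -1.8]
width: 0.0154
gripper_force: 59.8
```

Emit:
apply_moves --steps '[{"translation": [-0.05,0,0],"rotation": [0,0,0]},{"translation": [-0.12,0,0],"rotation": [0,0,0]},{"translation": [-0.19,0,0],"rotation": [0,0,0]},{"translation": [-0.26,0.02,0.01],"rotation": [0,0,0]},{"translation": [-0.32,0.06,0.01],"rotation": [0,0,0]},{"translation": [-0.34,0.13,0.01],"rotation": [0,0,0]},{"translation": [-0.34,0.2,0.01],"rotation": [0,0,0]},{"translation": [-0.34,0.26,0.02],"rotation": [0,0,0]},{"translation": [-0.34,0.31,0.04],"rotation": [0,0,0]},{"translation": [-0.34,0.31,0.1],"rotation": [0,0,0]}]'

```text
t: 6.03
eef_pos: [0.4012, -0.0047, 0.1036]
ee_rot: [3.141, 0.003, 0.215]
force: [-0.2, -0.0, -1.8]
width: 0.0154
gripper_force: 59.8
```

Emit:
apply_moves --steps '[{"translation": [0,0,0.05],"rotation": [0,0,0]},{"translation": [0,0,0.15],"rotation": [0,0,0]},{"translation": [0,0,0.27],"rotation": [0,0,0]},{"translation": [0,0,0.39],"rotation": [0,0,0]},{"translation": [0,0,0.51],"rotation": [0,0,0]},{"translation": [0,0,0.63],"rotation": [0,0,0]},{"translation": [0,0,0.72],"rotation": [0,0,0]},{"translation": [0,0,0.78],"rotation": [0,0,0]},{"translation": [0,0,0.8],"rotation": [0,0,0]},{"translation": [0,0,0.8],"rotation": [0,0,0]}]'

```text
t: 6.87
eef_pos: [0.4025, -0.0056, 0.3053]
ee_rot: [-3.141, -0.002, 0.214]
force: [-0.0, 0.5, -3.3]
width: 0.0156
gripper_force: 59.8
```

Run:
```python
from h import *
s=get_state();print(s['t'],s['eef_pos'],s['ee_rot'],s['width'],s['gripper_force'],s['force'],s['q'])
t=grab_frame('top');d=grab_frame('side')
cv2.imwrite('pics/g2.png',np.hstack([cv2.resize(t[140:340,150:420],(432,320)),cv2.resize(d[60:310,200:450],(320,320))]))
```

```text
6.8667 [ 0.40248245 -0.00555739  0.30530675] [-3.14094783e+00 -1.98850062e-03  2.14255741e-01] 0.01559997266523146 59.83827352523804 [-0.03064094  0.48834154 -3.2507272 ] [ 4.82758558e-01 -1.62721584e-01 -4.00255021e-01 -9.69614303e-05
 -1.33117458e+00  1.30231706e+00]
```

View pics/g2.png

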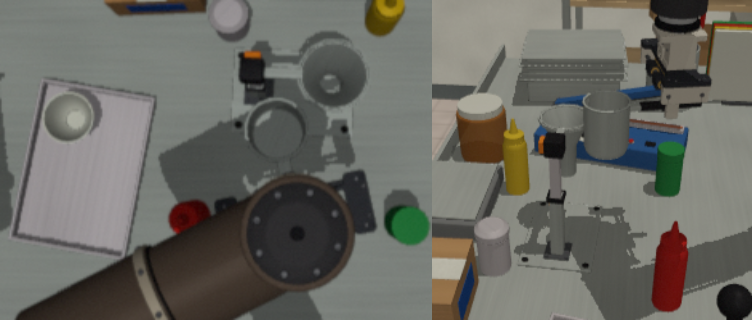

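The pot hangs upright in the grip, clear of the funnel and above the red bottle's height (192 mm). The bystanders haven't moved.

Emit:
apply_moves --steps '[{"translation": [0,0.06,0],"rotation": [0,0,0]},{"translation": [0,0.17,0],"rotation": [0,0,0]},{"translation": [0,0.28,0],"rotation": [0,0,0]},{"translation": [0,0.39,0],"rotation": [0,0,0]},{"translation": [0,0.5,0],"rotation": [0,0,0]},{"translation": [-0.02,0.61,0],"rotation": [0,0,0]},{"translation": [-0.05,0.72,0],"rotation": [0,0,0]},{"translation": [-0.09,0.83,0],"rotation": [0,0,0]},{"translation": [-0.14,0.93,0],"rotation": [0,0,0]},{"translation": [-0.2,1,0],"rotation": [0,0,0]}]'

```text
t: 7.8
eef_pos: [0.3513, 0.2457, 0.3025]
ee_rot: [3.139, 0.002, 0.214]
force: [0.1, 0.1, -2.4]
width: 0.0155
gripper_force: 59.8
```

Emit:
apply_moves --steps '[{"translation": [-0.06,0.1,0],"rotation": [0,0,0]},{"translation": [-0.12,0.2,0],"rotation": [0,0,0]},{"translation": [-0.18,0.3,0],"rotation": [0,0,0]},{"translation": [-0.24,0.38,0],"rotation": [0,0,0]},{"translation": [-0.262,0.41,-0.06],"rotation": [0,0,0]},{"translation": [-0.262,0.41,-0.16],"rotation": [0,0,0]},{"translation": [-0.262,0.41,-0.28],"rotation": [0,0,0]},{"translation": [-0.262,0.41,-0.4],"rotation": [0,0,0]},{"translation": [-0.262,0.41,-0.5],"rotation": [0,0,0]},{"translation": [-0.262,0.41,-0.56],"rotation": [0,0,0]}]'

```text
t: 8.63
eef_pos: [0.2855, 0.3442, 0.1602]
ee_rot: [3.137, 0.004, 0.214]
force: [0.3, 0.1, -2.9]
width: 0.0154
gripper_force: 59.8
```

Run:
```python
from h import *
s=get_state();print(s['t'],s['eef_pos'],s['ee_rot'],s['width'],s['force'])
t=grab_frame('top');d=grab_frame('side')
cv2.imwrite('pics/g3.png',np.hstack([cv2.resize(t[160:340,100:300],(444,400)),cv2.resize(d[200:400,230:480],(355,400))[:, :355]]))
```

```text
8.6333 [0.28551127 0.34418001 0.16017049] [3.13662907 0.00377456 0.21367714] 0.015358613049339411 [ 0.28898085  0.11300964 -2.89327116]
```

View pics/g3.png

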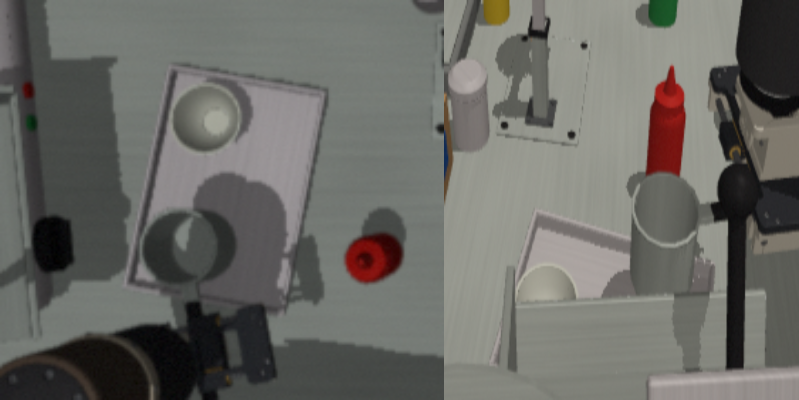

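The pot is upright above the free half of the pan, well clear of the tub and rim. Lowering it next.

Emit:
apply_moves --steps '[{"translation": [0,0,-0.08],"rotation": [0,0,0]},{"translation": [0,0,-0.16],"rotation": [0,0,0]},{"translation": [0,0,-0.23],"rotation": [0,0,0]},{"translation": [0,0,-0.29],"rotation": [0,0,0]},{"translation": [0,0,-0.33],"rotation": [0,0,0]},{"translation": [0,0,-0.355],"rotation": [0,0,0]},{"translation": [0,0,-0.367],"rotation": [0,0,0]},{"translation": [0,0,-0.376],"rotation": [0,0,0]},{"translation": [0,0,-0.376],"rotation": [0,0,0]},{"translation": [0,0,-0.376],"rotation": [0,0,0]}]'

```text
t: 9.57
eef_pos: [0.2869, 0.3472, 0.0712]
ee_rot: [-3.141, -0.001, 0.214]
force: [0.3, 0.0, -1.3]
width: 0.0158
gripper_force: 59.8
```

Emit:
apply_moves --steps '[{"translation": [0,0,-0.003],"rotation": [0,0,0]},{"translation": [0,0,-0.006],"rotation": [0,0,0]},{"translation": [0,0,-0.006],"rotation": [0,0,0]},{"translation": [0,0,-0.006],"rotation": [0,0,0]},{"translation": [0,0,-0.006],"rotation": [0,0,0]},{"translation": [0,0,-0.006],"rotation": [0,0,0]},{"translation": [0,0,-0.006],"rotation": [0,0,0]},{"translation": [0,0,-0.006],"rotation": [0,0,0]},{"translation": [0,0,-0.006],"rotation": [0,0,0]},{"translation": [0,0,-0.006],"rotation": [0,0,0]}]'

```text
t: 10.4
eef_pos: [0.2867, 0.3472, 0.0697]
ee_rot: [-3.141, -0.001, 0.215]
force: [-3.9, -1.5, 5.4]
width: 0.0154
gripper_force: 59.8
```

Emit:
apply_moves --steps '[{"translation": [0,0,0],"rotation": [0,0,0]},{"translation": [0,0,0],"rotation": [0,0,0]},{"translation": [0,0,0],"rotation": [0,0,0]},{"translation": [0,0,0],"rotation": [0,0,0]},{"translation": [0,0,0],"rotation": [0,0,0]},{"translation": [0,0,0],"rotation": [0,0,0]},{"translation": [0,0,0],"rotation": [0,0,0]},{"translation": [0,0,0],"rotation": [0,0,0]},{"translation": [0,0,0],"rotation": [0,0,0]},{"translation": [0,0,0],"rotation": [0,0,0]}]' --jaw -0.2

```text
t: 11.23
eef_pos: [0.2867, 0.3467, 0.069]
ee_rot: [3.142, 0.0, 0.214]
force: [0.9, 0.1, -0.0]
width: 0.0527
gripper_force: 0.0
```

Emit:
apply_moves --steps '[{"translation": [0,0,0.08],"rotation": [0,0,0]},{"translation": [0,0,0.2],"rotation": [0,0,0]},{"translation": [0,0,0.35],"rotation": [0,0,0]},{"translation": [0,0,0.5],"rotation": [0,0,0]},{"translation": [0,0,0.65],"rotation": [0,0,0]},{"translation": [0.03,-0.03,0.8],"rotation": [0,0,-0.2]},{"translation": [0.07,-0.12,0.92],"rotation": [0,0,-0.4]},{"translation": [0.14,-0.22,1],"rotation": [0,0,-0.6]},{"translation": [0.22,-0.32,1],"rotation": [0,0,-0.8]},{"translation": [0.32,-0.4,1],"rotation": [0,0,-1]}]' --jaw -1

```text
t: 12.07
eef_pos: [0.367, 0.2458, 0.3212]
ee_rot: [-3.137, -0.001, -0.313]
force: [-0.3, 0.7, -0.6]
width: 0.0876
gripper_force: 0.0
```

Emit:
apply_moves --steps '[{"translation": [0.1,-0.08,0.02],"rotation": [0,0,-0.2]},{"translation": [0.2,-0.16,0.04],"rotation": [0,0,-0.4]},{"translation": [0.3,-0.24,0.06],"rotation": [0,0,-0.6]},{"translation": [0.4,-0.32,0.08],"rotation": [0,0,-0.8]},{"translation": [0.5,-0.4,0.1],"rotation": [0,0,-1]},{"translation": [0.6,-0.48,0.1],"rotation": [0,0,-1]},{"translation": [0.7,-0.56,0.1],"rotation": [0,0,-1]},{"translation": [0.8,-0.66,0.1],"rotation": [0,0,-1]},{"translation": [0.9,-0.74,0.1],"rotation": [0,0,-1]},{"translation": [0.956,-0.76,0.1],"rotation": [0,0,-1]}]'

```text
t: 12.9
eef_pos: [0.6075, 0.0539, 0.3432]
ee_rot: [3.14, 0.0, -0.835]
force: [-0.3, 0.3, -0.3]
width: 0.0878
gripper_force: 0.0
```

Emit:
apply_moves --steps '[{"translation": [0,0,0],"rotation": [0,0,-0.2]},{"translation": [0,0,0],"rotation": [0,0,-0.4]},{"translation": [0,0,0],"rotation": [0,0,-0.6]},{"translation": [0,0,0],"rotation": [0,0,-0.8]},{"translation": [0,0,0],"rotation": [0,0,-1]},{"translation": [0,0,0],"rotation": [0,0,-1]},{"translation": [0,0,0],"rotation": [0,0,-1]},{"translation": [0,0,0],"rotation": [0,0,-1]},{"translation": [0,0,0],"rotation": [0,0,-1]},{"translation": [0,0,0],"rotation": [0,0,-1]}]'

```text
t: 13.73
eef_pos: [0.6057, 0.0568, 0.3441]
ee_rot: [3.142, 0.0, -1.355]
force: [-0.5, 0.0, -0.5]
width: 0.0877
gripper_force: 0.0
```

Emit:
apply_moves --steps '[{"translation": [0,0,0],"rotation": [0,0,-0.2]},{"translation": [0,0,0],"rotation": [0,0,-0.4]},{"translation": [0,0,0],"rotation": [0,0,-0.473]},{"translation": [0,0,0],"rotation": [0,0,-0.473]},{"translation": [0,0,0],"rotation": [0,0,-0.473]},{"translation": [0,0,0],"rotation": [0,0,-0.473]},{"translation": [0,0,0],"rotation": [0,0,-0.473]},{"translation": [0,0,0],"rotation": [0,0,-0.473]},{"translation": [0,0,0],"rotation": [0,0,-0.473]},{"translation": [0,0,0],"rotation": [0,0,-0.473]}]'

```text
t: 14.57
eef_pos: [0.6057, 0.0568, 0.3441]
ee_rot: [-3.142, 0.0, -1.604]
force: [0.4, -0.0, -0.5]
width: 0.0876
gripper_force: 0.0
```

Run:
```python
from h import *
s=get_state();print(s['t'],s['eef_pos'],s['ee_rot'],s['width'],s['force'],s['q'])
t=grab_frame('top');d=grab_frame('side')
cv2.imwrite('pics/g4t.png',t);cv2.imwrite('pics/g4s.png',d)
cv2.imwrite('pics/g4.png',np.hstack([cv2.resize(t[150:330,140:340],(400,360)),cv2.resize(d[80:260,220:420],(400,360))]))
```

```text
14.5667 [0.60571523 0.05675743 0.34406087] [-3.14158992e+00  1.85693181e-05 -1.60381248e+00] 0.08757156162264092 [ 0.44538622 -0.04142303 -0.4530663 ] [ 4.14160667e-01  1.98332393e-01  5.43895750e-02 -1.57249246e-05
 -1.42684302e+00 -4.47174560e-01]
```

View pics/g4.png

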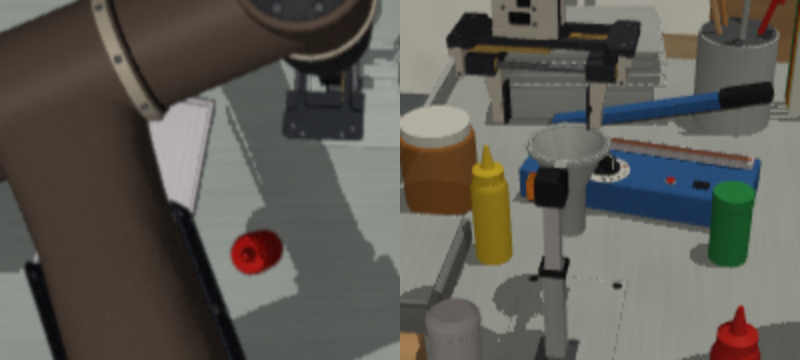

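The side view shows the open fingers centred over the head and button. Descending.

Emit:
apply_moves --steps '[{"translation": [0.006,0,-0.06],"rotation": [0,0,0]},{"translation": [0.006,0,-0.14],"rotation": [0,0,0]},{"translation": [0.006,0,-0.22],"rotation": [0,0,0]},{"translation": [0.006,0,-0.3],"rotation": [0,0,0]},{"translation": [0.006,0,-0.36],"rotation": [0,0,0]},{"translation": [0.006,0,-0.4],"rotation": [0,0,0]},{"translation": [0.006,0,-0.4],"rotation": [0,0,0]},{"translation": [0.006,0,-0.4],"rotation": [0,0,0]},{"translation": [0.006,0,-0.4],"rotation": [0,0,0]},{"translation": [0.006,0,-0.4],"rotation": [0,0,0]}]'

```text
t: 15.5
eef_pos: [0.6079, 0.0569, 0.2454]
ee_rot: [-3.14, 0.001, -1.604]
force: [-0.3, -0.3, 0.3]
width: 0.0877
gripper_force: 0.0
```

Emit:
apply_moves --steps '[{"translation": [0,0,0],"rotation": [0,0,0]},{"translation": [0,0,0],"rotation": [0,0,0]},{"translation": [0,0,0],"rotation": [0,0,0]},{"translation": [0,0,0],"rotation": [0,0,0]},{"translation": [0,0,0],"rotation": [0,0,0]},{"translation": [0,0,0],"rotation": [0,0,0]},{"translation": [0,0,0],"rotation": [0,0,0]},{"translation": [0,0,0],"rotation": [0,0,0]},{"translation": [0,0,0],"rotation": [0,0,0]},{"translation": [0,0,0],"rotation": [0,0,0]}]' --jaw 1 --newtons 30

```text
t: 16.33
eef_pos: [0.6058, 0.0568, 0.2426]
ee_rot: [3.138, -0.0, -1.605]
force: [-4.5, 0.5, -6.1]
width: 0.0388
gripper_force: 30.0
```

Emit:
apply_moves --steps '[{"translation": [0,0,-0.012],"rotation": [0,0,0]},{"translation": [0,0,-0.024],"rotation": [0,0,0]},{"translation": [0,0,-0.036],"rotation": [0,0,0]},{"translation": [0,0,-0.048],"rotation": [0,0,0]},{"translation": [0,0,-0.06],"rotation": [0,0,0]},{"translation": [0,0,-0.072],"rotation": [0,0,0]},{"translation": [0,0,-0.084],"rotation": [0,0,0]},{"translation": [0,0,-0.092],"rotation": [0,0,0]},{"translation": [0,0,-0.092],"rotation": [0,0,0]},{"translation": [0,0,-0.092],"rotation": [0,0,0]}]'

```text
t: 17.17
eef_pos: [0.6058, 0.0568, 0.2196]
ee_rot: [3.138, -0.0, -1.604]
force: [-5.6, 1.7, -7.6]
width: 0.0388
gripper_force: 30.0
```

Emit:
apply_moves --steps '[{"translation": [0,0,0],"rotation": [0,0,0]},{"translation": [0,0,0],"rotation": [0,0,0]},{"translation": [0,0,0],"rotation": [0,0,0]},{"translation": [0,0,0],"rotation": [0,0,0]},{"translation": [0,0,0],"rotation": [0,0,0]},{"translation": [0,0,0],"rotation": [0,0,0]},{"translation": [0,0,0],"rotation": [0,0,0]},{"translation": [0,0,0],"rotation": [0,0,0]},{"translation": [0,0,0],"rotation": [0,0,0]},{"translation": [0,0,0],"rotation": [0,0,0]}]' --jaw -1

```text
t: 18.0
eef_pos: [0.6072, 0.0567, 0.2211]
ee_rot: [3.142, -0.0, -1.604]
force: [0.2, -0.5, 0.4]
width: 0.0874
gripper_force: 0.0
```

Emit:
apply_moves --steps '[{"translation": [0,0,0.06],"rotation": [0,0,0]},{"translation": [0,0,0.16],"rotation": [0,0,0]},{"translation": [0,0,0.28],"rotation": [0,0,0]},{"translation": [0,0,0.4],"rotation": [0,0,0]},{"translation": [0,0,0.5],"rotation": [0,0,0]},{"translation": [0,-0.16,0.5],"rotation": [0,0,0]},{"translation": [0,-0.32,0.5],"rotation": [0,0,0.2]},{"translation": [0,-0.48,0.5],"rotation": [0,0,0.4]},{"translation": [0,-0.64,0.5],"rotation": [0,0,0.6]},{"translation": [0,-0.8,0.5],"rotation": [0,0,0.8]}]'

```text
t: 18.83
eef_pos: [0.6069, -0.1448, 0.3463]
ee_rot: [-3.141, -0.0, -1.179]
force: [1.4, 0.6, 0.2]
width: 0.0877
gripper_force: 0.0
```

Run:
```python
from h import *
np.set_printoptions(precision=4,suppress=True)
s=get_state();print(s['t'],s['eef_pos'],s['ee_rot'],s['width'],s['force'])
t=grab_frame('top');d=grab_frame('side')
cv2.imwrite('pics/g5t.png',t);cv2.imwrite('pics/g5s.png',d)
d0=cv2.imread('pics/side0.png')
for n,im in(('0',d0),('now',d)):
    hs=cv2.cvtColor(im,cv2.COLOR_BGR2HSV)
    for nm,lo,hi,b in(('or',(5,180,120),(17,255,255),0),('bk',(0,0,0),(180,255,38),0)):
        m=cv2.inRange(hs,lo,hi)[150:210,275:310];v,u=np.nonzero(m);print(n,nm,u.mean()+275,v.mean()+150,u.min()+275,u.max()+275,v.min()+150,v.max()+150,len(u))
for z in(.263,.233,.203):print(proj('side',(.606,.0568,z)),proj('side',(.63,.0568,z)))
cv2.imwrite('pics/g5.png',np.hstack([cv2.resize(d[120:270,260:360],(400,600)),cv2.resize(d0[120:270,260:360],(400,600))]))
```

```text
18.8333 [ 0.6069 -0.1448  0.3463] [-3.1411 -0.0002 -1.1794] 0.08769024978590738 [1.3925 0.5608 0.2263]
0 or 284.80434782608694 172.56521739130434 283 287 166 179 46
0 bk 295.2156862745098 173.62091503267973 287 303 164 209 306
now or 285.1875 183.75 284 287 178 189 32
now bk 295.5830508474576 184.2915254237288 288 303 174 209 295
(np.float64(294.21428284663796), np.float64(172.56841825878774)) (np.float64(284.0083157845085), np.float64(172.0221205830267))
(np.float64(294.5882708061132), np.float64(183.44227236113218)) (np.float64(284.5468828530446), np.float64(182.88329899360878))
(np.float64(294.950312678936), np.float64(193.96878906915123)) (np.float64(285.0682802879862), np.float64(193.39822070821276))
```

View pics/g5.png

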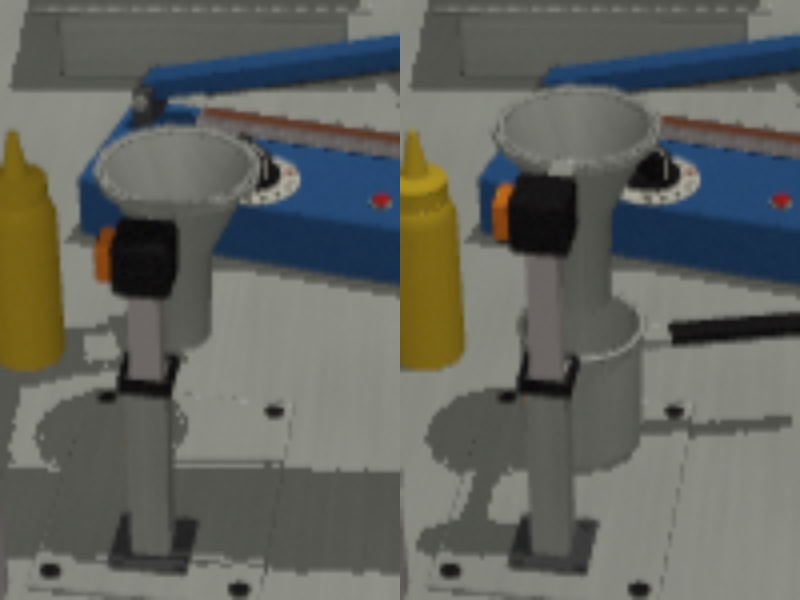

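The funnel head is about 11 px lower, which matches 30 mm, and the orange button is fully out, so the tube is locked one hole down. Next is the dial.

Run:
```python
from h import *
np.set_printoptions(precision=4,suppress=True)
t=cv2.imread('pics/top0.png');g=cv2.cvtColor(t,cv2.COLOR_BGR2GRAY)
print(g[193:220,438:468])
hs=cv2.cvtColor(t,cv2.COLOR_BGR2HSV)
# white disc incl. knob: non-blue region inside
m=(cv2.inRange(hs,(95,110,30),(125,255,255))==0).astype(np.uint8)[188:224,434:472]
k,l,st,ce=cv2.connectedComponentsWithStats(m);i=l[17,18];print(st[i],ce[i]+[434,188])
c=ce[i]+[434,188]
D=px('top',*c,.066);print('disc centre',D,'proj top of bar',proj('top',[D[0],D[1],.098]))
for n,z in(('side',.066),('side',.098)):print(proj(n,[D[0],D[1],z]))
for k in range(3,8):
  a=np.radians(-156.9-(k-3)*22.92);print(k,np.degrees(a),proj('top',[D[0]+.022*np.cos(a),D[1]+.022*np.sin(a),.098]))
```

```text
[[ 15  18  28  44  61  91 132 151 154 154 155 156 157 155 155 156 155 157
  154 153 149 129  99  74  56  54  51  53  52  48]
 [ 18  20  32  64 103 130 152 156 155 156 158 156 155 155 156 155 156 155
  156 156 155 151 138 119  79  56  51  52  52  50]
 [ 20  25  57 102 138 153 155 156 154 156 154 152 152 153 151 153 152 154
  156 155 154 156 153 149 121  79  58  52  52  52]
 [ 22  45 102 139 155 157 156 157 157 155 148 124 121 118 115 116 121 137
  151 154 156 155 155 155 148 119  74  54  50  52]
 [ 29  73 135 155 157 158 156 155 152 146 116  64  53  54  48  49  58  93
  115 129 150 152 152 157 155 145  94  61  50  50]
 [ 47 108 150 157 156 158 156 149 122 108  60  26  23  21  22  16  22  34
   44  74 113 116 122 149 154 152 125  89  58  52]
 [ 73 137 155 156 156 155 149 120  62  41  26  20  20  18  20  15   9  11
   14  24  43  43  67 127 151 155 149 125  68  54]
 [106 150 156 156 155 151 120  69  26  18  18  20  21  20  14  17  11  13
    8  14  15  15  36  81 128 153 155 144  90  57]
 [135 156 156 157 156 147  75  31  17  22  19  19  19  10  14  10  12   8
   16  10  18  19  21  43 
[... 2244 characters left out ...]
1  53  52  52  52  52  52  53]]
[  0   0  34  33 801] [450.5493 204.5543]
disc centre [ 0.5784 -0.3217  0.066 ] proj top of bar (np.float64(453.39839513978905), np.float64(203.38909417843047))
(np.float64(321.0997237863221), np.float64(164.80823652972205))
(np.float64(321.1483171473492), np.float64(156.23875247345262))
3 -156.9 (np.float64(456.8306683762685), np.float64(211.0303073035728))
4 -179.82 (np.float64(453.5905032194969), np.float64(211.67280074010083))
5 -202.74 (np.float64(450.3206647913665), np.float64(211.0051044231423))
6 -225.66000000000003 (np.float64(447.53977707704246), np.float64(209.1340564365787))
7 -248.58 (np.float64(445.68757733053997), np.float64(206.35769478689048))
```

Emit:
apply_moves --steps '[{"translation": [-0.03,-0.12,0],"rotation": [0,0,0.2]},{"translation": [-0.06,-0.24,0],"rotation": [0,0,0.4]},{"translation": [-0.09,-0.38,0],"rotation": [0,0,0.6]},{"translation": [-0.12,-0.52,0],"rotation": [0,0,0.663]},{"translation": [-0.12,-0.64,0],"rotation": [0,0,0.663]},{"translation": [-0.12,-0.722,-0.08],"rotation": [0,0,0.663]},{"translation": [-0.12,-0.722,-0.2],"rotation": [0,0,0.663]},{"translation": [-0.12,-0.722,-0.34],"rotation": [0,0,0.663]},{"translation": [-0.12,-0.722,-0.48],"rotation": [0,0,0.663]},{"translation": [-0.12,-0.722,-0.6],"rotation": [0,0,0.663]}]' --jaw 0

```text
t: 19.77
eef_pos: [0.5766, -0.3234, 0.1937]
ee_rot: [3.141, 0.001, -0.839]
force: [1.2, 0.8, -0.5]
width: 0.0439
gripper_force: 0.0
```

Emit:
apply_moves --steps '[{"translation": [0,0,-0.08],"rotation": [0,0,0]},{"translation": [0,0,-0.16],"rotation": [0,0,0]},{"translation": [0,0,-0.24],"rotation": [0,0,0]},{"translation": [0,0,-0.3],"rotation": [0,0,0]},{"translation": [0,0,-0.34],"rotation": [0,0,0]},{"translation": [0,0,-0.34],"rotation": [0,0,0]},{"translation": [0,0,-0.34],"rotation": [0,0,0]},{"translation": [0,0,-0.34],"rotation": [0,0,0]},{"translation": [0,0,-0.34],"rotation": [0,0,0]},{"translation": [0,0,-0.34],"rotation": [0,0,0]}]'

```text
t: 20.6
eef_pos: [0.5778, -0.3239, 0.1123]
ee_rot: [-3.141, -0.002, -0.838]
force: [0.7, -0.9, -0.5]
width: 0.0437
gripper_force: 0.0
```

Run:
```python
from h import *
s=get_state();print(s['t'],s['eef_pos'],s['ee_rot'],s['width'],s['force'])
d=grab_frame('side');t=grab_frame('top')
print(proj('side',s['eef_pos']))
cv2.imwrite('pics/g6.png',np.hstack([cv2.resize(d[100:200,280:400],(480,400),interpolation=2),cv2.resize(t[150:340,100:252],(320,400))]))
```

```text
20.6 [ 0.57784915 -0.3239259   0.11231987] [-3.14055834e+00 -1.71819580e-03 -8.38116434e-01] 0.04370663141220958 [ 0.73131235 -0.90257849 -0.48306288]
(np.float64(321.41094476519606), np.float64(152.01534377306052))
```

View pics/g6.png

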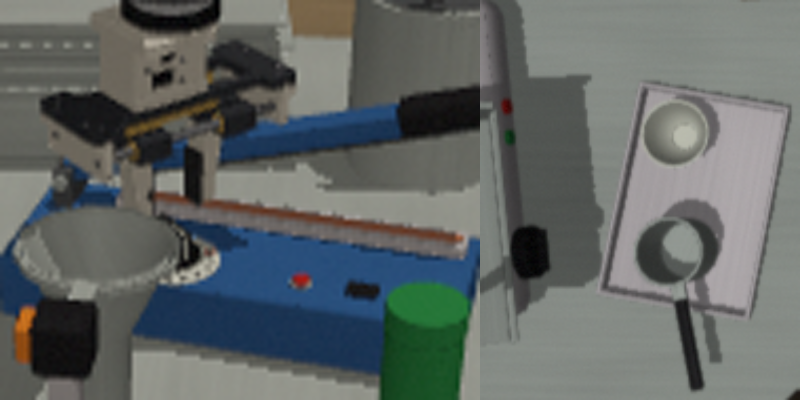

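The pot stands upright in the free half of the pan. The gripper is over the dial, with its body just above the sealer's raised arm. Descending a little and gripping near the bar's top.

Emit:
apply_moves --steps '[{"translation": [0,0,-0.02],"rotation": [0,0,0]},{"translation": [0,0,-0.04],"rotation": [0,0,0]},{"translation": [0,0,-0.06],"rotation": [0,0,0]},{"translation": [0,0,-0.074],"rotation": [0,0,0]},{"translation": [0,0,-0.074],"rotation": [0,0,0]},{"translation": [0,0,-0.074],"rotation": [0,0,0]},{"translation": [0,0,-0.074],"rotation": [0,0,0]},{"translation": [0,0,-0.074],"rotation": [0,0,0]},{"translation": [0,0,-0.074],"rotation": [0,0,0]},{"translation": [0,0,-0.074],"rotation": [0,0,0]}]'

```text
t: 21.53
eef_pos: [0.5773, -0.3238, 0.0928]
ee_rot: [-3.141, -0.0, -0.838]
force: [-0.9, -0.7, 0.9]
width: 0.0437
gripper_force: 0.0
```

Emit:
apply_moves --steps '[{"translation": [0,0,0],"rotation": [0,0,0]},{"translation": [0,0,0],"rotation": [0,0,0]},{"translation": [0,0,0],"rotation": [0,0,0]},{"translation": [0,0,0],"rotation": [0,0,0]},{"translation": [0,0,0],"rotation": [0,0,0]},{"translation": [0,0,0],"rotation": [0,0,0]},{"translation": [0,0,0],"rotation": [0,0,0]},{"translation": [0,0,0],"rotation": [0,0,0]},{"translation": [0,0,0],"rotation": [0,0,0]},{"translation": [0,0,0],"rotation": [0,0,0]}]' --jaw 1 --newtons 30

```text
t: 22.37
eef_pos: [0.5764, -0.3254, 0.0927]
ee_rot: [3.139, -0.0, -0.838]
force: [-2.8, -7.3, -0.5]
width: 0.0138
gripper_force: 30.0
```

Run:
```python
from h import *
s=get_state();print(s['t'],s['eef_pos'],s['ee_rot'],s['width'],s['gripper_force'],s['force'],s['moment'],s['q'])
```

```text
22.3667 [ 0.57635351 -0.3253773   0.0927316 ] [ 3.13949068e+00 -3.89438856e-04 -8.38231279e-01] 0.013787858344536818 29.98045027256012 [-2.78314311 -7.29273324 -0.53928078] [-2.73275276  0.91462738  0.13639236] [-0.21877722  0.44293924 -0.18390159  0.00239077 -0.94486016  0.94994033]
```

Emit:
apply_moves --steps '[{"translation": [-0.004,-0.012,0],"rotation": [0,0,0]},{"translation": [-0.004,-0.012,0],"rotation": [0,0,0.13]},{"translation": [-0.004,-0.012,0],"rotation": [0,0,0.26]},{"translation": [-0.004,-0.012,0],"rotation": [0,0,0.39]},{"translation": [-0.004,-0.012,0],"rotation": [0,0,0.52]},{"translation": [-0.004,-0.012,0],"rotation": [0,0,0.64]},{"translation": [-0.004,-0.012,0],"rotation": [0,0,0.76]},{"translation": [-0.004,-0.012,0],"rotation": [0,0,0.88]},{"translation": [-0.004,-0.012,0],"rotation": [0,0,1]},{"translation": [-0.004,-0.012,0],"rotation": [0,0,1]}]'

```text
t: 23.2
eef_pos: [0.5764, -0.3255, 0.0927]
ee_rot: [-3.14, 0.0, -0.311]
force: [-0.4, 5.3, 3.4]
width: 0.0134
gripper_force: 30.0
```

Emit:
apply_moves --steps '[{"translation": [0,0.004,0],"rotation": [0,0,0.12]},{"translation": [0,0.004,0],"rotation": [0,0,0.24]},{"translation": [0,0.004,0],"rotation": [0,0,0.36]},{"translation": [0,0.004,0],"rotation": [0,0,0.48]},{"translation": [0,0.004,0],"rotation": [0,0,0.6]},{"translation": [0,0.004,0],"rotation": [0,0,0.7]},{"translation": [0,0.004,0],"rotation": [0,0,0.8]},{"translation": [0,0.004,0],"rotation": [0,0,0.9]},{"translation": [0,0.004,0],"rotation": [0,0,1]},{"translation": [0,0.004,0],"rotation": [0,0,1]}]'

```text
t: 24.03
eef_pos: [0.5764, -0.3252, 0.0927]
ee_rot: [-3.141, -0.0, 0.212]
force: [0.4, 3.6, 2.2]
width: 0.0133
gripper_force: 30.0
```

Emit:
apply_moves --steps '[{"translation": [0,0,0],"rotation": [0,0,0.1]},{"translation": [0,0,0],"rotation": [0,0,0.2]},{"translation": [0,0,0],"rotation": [0,0,0.3]},{"translation": [0,0,0],"rotation": [0,0,0.323]},{"translation": [0,0,0],"rotation": [0,0,0.323]},{"translation": [0,0,0],"rotation": [0,0,0.323]},{"translation": [0,0,0],"rotation": [0,0,0.323]},{"translation": [0,0,0],"rotation": [0,0,0.323]},{"translation": [0,0,0],"rotation": [0,0,0.323]},{"translation": [0,0,0],"rotation": [0,0,0.323]}]'

```text
t: 24.87
eef_pos: [0.5764, -0.3252, 0.0927]
ee_rot: [-3.141, -0.0, 0.376]
force: [0.8, 6.2, 3.4]
width: 0.0138
gripper_force: 30.0
```

Emit:
apply_moves --steps '[{"translation": [0,0,0],"rotation": [0,0,0]},{"translation": [0,0,0],"rotation": [0,0,0]},{"translation": [0,0,0],"rotation": [0,0,0]},{"translation": [0,0,0],"rotation": [0,0,0]},{"translation": [0,0,0.08],"rotation": [0,0,0]},{"translation": [0,0,0.2],"rotation": [0,0,0]},{"translation": [0,0,0.34],"rotation": [0,0,0]},{"translation": [0,0,0.5],"rotation": [0,0,0]},{"translation": [0,0,0.66],"rotation": [0,0,0]},{"translation": [0,0,0.8],"rotation": [0,0,0]}]' --jaw 0

```text
t: 25.7
eef_pos: [0.5761, -0.3262, 0.2955]
ee_rot: [3.14, -0.001, 0.377]
force: [0.4, -0.2, 1.7]
width: 0.0435
gripper_force: 0.0
```

Emit:
apply_moves --steps '[{"translation": [-0.1,0.1,0.06],"rotation": [0,0,0]},{"translation": [-0.2,0.2,0.1],"rotation": [0,0,0]},{"translation": [-0.3,0.3,0.1],"rotation": [0,0,0]},{"translation": [-0.4,0.4,0.1],"rotation": [0,0,0]},{"translation": [-0.5,0.5,0.1],"rotation": [0,0,0]},{"translation": [-0.5,0.6,0.1],"rotation": [0,0,0]},{"translation": [-0.5,0.7,0.1],"rotation": [0,0,0]},{"translation": [-0.5,0.8,0.1],"rotation": [0,0,0]},{"translation": [-0.5,0.8,0.1],"rotation": [0,0,0]},{"translation": [-0.5,0.8,0.1],"rotation": [0,0,0]}]'

```text
t: 26.53
eef_pos: [0.4512, -0.125, 0.318]
ee_rot: [3.141, -0.001, 0.38]
force: [0.2, -0.3, -1.1]
width: 0.044
gripper_force: 0.0
```

Run:
```python
from h import *
s=get_state();print(s['t'],s['eef_pos'],s['ee_rot'],s['force'])
d=grab_frame('side');t=grab_frame('top')
cv2.imwrite('pics/g7.png',np.hstack([cv2.resize(t[185:230,430:475],(400,400),interpolation=2),cv2.resize(d[110:260,250:400],(400,400))]))
```

```text
26.5333 [ 0.45119919 -0.12497195  0.31796316] [ 3.14121231e+00 -9.75565960e-04  3.79921022e-01] [ 0.23947763 -0.2523005  -1.07490227]
```

View pics/g7.png

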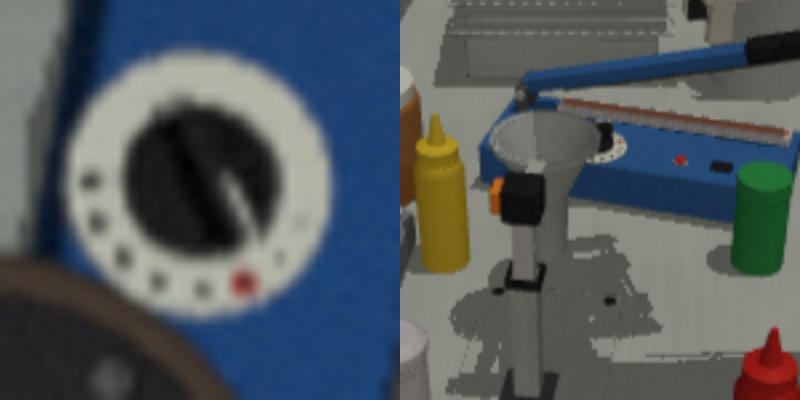

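The pointer now lies beside the red-ringed dot. Checking its angle numerically against dot 3, by the same method before and after.

Run:
```python
from h import *
def ang(im,c):
    g=cv2.resize(cv2.cvtColor(im,cv2.COLOR_BGR2GRAY),None,fx=4,fy=4,interpolation=2).astype(float)
    yy,xx=np.mgrid[:g.shape[0],:g.shape[1]];u=(xx+.5)/4-.5;v=(yy+.5)/4-.5
    m=(np.hypot(u-c[0],v-c[1])<7.0)&(g>45)
    k,l,st,ce=cv2.connectedComponentsWithStats(m.astype(np.uint8));
    i=1+st[1:,4].argmax();m=l==i
    P=np.array([px('top',a,b,.098)[:2] for a,b in zip(u[m],v[m])]);w=g[m]-40;mu=np.average(P,0,w)
    d=np.linalg.eigh(np.cov((P-mu).T,aweights=w))[1][:,1]
    if d[0]>0:d=-d
    return mu,np.degrees(np.arctan2(d[1],d[0]))%360,m.sum()/16
t=grab_frame('top')
A=ang(cv2.imread('pics/top0.png'),(452.8,205.6));B=ang(t,(453.3,205.6));print(A,B)
ax=[.5764,-.3265]
for k in(A,B):print('via axis',np.degrees(np.arctan2(*(k[0]-ax)[::-1]))%360)
```

```text
(array([ 0.57065532, -0.31662281]), np.float64(126.7642801117801), np.float64(22.5)) (array([ 0.56665124, -0.32962527]), np.float64(202.42509583260605), np.float64(21.375))
via axis 120.18272199266305
via axis 197.77486941218189
```

```bash
python3 -c "
from station import *
print(job_done())"
```

```text
the job is handed in; nothing more can be done
None
```

I handed the job in at about 27 s: the pot stands upright on the sheet pan, the funnel is locked one hole lower with the button sprung back, and the dial points at 3. I checked all three in the camera pictures, and the bystanders I could see hadn't moved, though I didn't measure each one; the hand-in gave no verdict.

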